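# Close up the spice grinder and hold its lid half-way to the click

## Robot

A 6-joint arm with a two-finger parallel gripper is mounted at the origin on the work surface. World frame = base frame: x ahead of the robot, y to its left, z up, the work surface at z = 0. Lengths are in mm, angles in rad, forces in N, time in s.
With the tool pointing down it reaches from about 350 to 975 mm from the base axis. Payload 7.1 kg.
Tool frame: the origin (TCP) lies at the very end of the fingers, on their centre line; the grasp point (between the pads) lies 19 mm behind it; z points along the fingers, y is the direction in which the jaws open and shut (so a half turn about z gives the same grasp; the last joint's range is limited). The gripper opens to 88 mm and grips with 3 to 60 N. Pads are 20 mm wide; open, the fingers measure 115 mm over their backs; the gripper's body (75 mm by 178 mm) begins 61 mm behind the grasp point.
Start: joints at [1.119, 0.423, 1.63, -0, 1.089, -0.019], TCP at [262.101, 567.369, 187.875] pointing down, gripper open.
Joint ranges: [-3, 3], [-0.9, 2.11], [0.09, 2.58], [-1.31, 4.45], [0.11, 2.69], [-2.54, 2.54]. Speed limits (rad/s): [2.39, 2.39, 3.01, 3.14, 3.14, 3.14].

## Interface

Orientations are given as a rotation vector (axis times angle).
In Python, from workcell import monitor, vision, order, find_in, regions_of, place_of gives the robot as it stands. The module is installed in compiled form; this text tells all that it offers.
- The arm moves only by the tool carry_out, never from a script. Its argument "targets" is a list of rows, each a list of 3 entries, a list of its own where there are three numbers: the turn, a rotation vector about the world's x, y, z in degrees, then the shift along the world's x, y, z in mm, then the finger opening in mm, from 0 to 87.8. In form: [[[rx, ry, rz], [x, y, z], hand], ...]. A call has 1 to 10 rows; each row is the pose to reach, as a shift and turn from the pose commanded when the call began; what a row does not reach only later rows make up. A row lasts 1/12 s, in which the tool goes at most 41.7 mm and 7.16 degrees, less where a joint would pass 70% of its speed; a pose out of reach is approached as far as the arm can. A call with a gripper value outside its range is refused whole. The fingers move at their own pace and stop on an object; the grip force is fixed at half the most. Time passes only in rows, so rows that repeat a pose let the fingers close. It gives the time, the measured TCP pose, the force and the opening at its end, in the units of the state.
- monitor.get_obs(): the state, without advancing time (a new reading comes with each control period).
- vision.get_image(name): name is "side" or "top"; returns the picture (420x560x3 uint8, red, green, blue); there is no depth.
- vision.camera_model(name): a dict with "K" (3x3 intrinsics, pixels), "rvec" (rotation vector, rad) and "tvec" (3), from world to camera coordinates, as OpenCV has them. Camera axes: x right, y down, z forward; pixel columns grow to the right and rows downward; lengths in mm; the calibration is good to about 2 mm. A picture is of the moment at which its call begins. camera_model takes no time and is no camera call.
- order.close_job(): hands the job in, once; it reports no verdict.
Trained networks look in the newest picture that a camera, given by its name, has taken for a name from the list of things; names that differ only in an ending like _2 or _b are one class to them, and where a whole thing is asked for, a point or a joint stands for the part that bears it (a point fixed in the world has none). Each returns a list of dicts, best first, with "confidence" (0 to 1); they miss things now and then, are a little off and sometimes report something else, mostly with a low value. They report only what shows in the picture. A call takes as long as a camera call. They do not tell look-alikes from the thing itself.
- find_in(query, camera): "point" ([x, y, z] in mm, in the coordinates of the camera as it stood for that picture, good to about 4 mm: the middle of the surface that is visible of it).
- regions_of(query, camera): "mask" (420x560 bool, what is visible of it).
- place_of(query, camera): "point" ([x, y, z] in mm, in the coordinates of the camera as it stood for that picture, good to about 4 mm: a listed point, or the origin of a listed thing).
The state is a dict: "t": time; "qpos": joint angles; "qvel": joint speeds; "joint_torque": joint torques, N m; "ee_pos": TCP position; "orientation": TCP orientation; "ft_force": force on the tool from outside, world axes, zero at the start; "moment": the same for the moment, N m; "width": finger opening in mm.
Only numpy, scipy, OpenCV 4.12 (cv2) and the standard library are available. Lean on these libraries where they do the work, as an engineer would, in place of code of your own. Each camera call takes 0.05 s, during which the arm holds its last target.

## Task

The spice grinder has been brushed out: first lay the purple brush flat in its keyed tray compartment, head at the wide end, and let go of it. Then set the lid on the grinder with its lugs through the slots and the brim down on the rim, and turn it clockwise half-way to the lock, to the two-rib mark; never let it reach the lock click, which starts the motor. Finish while still gripping the lid's bar and holding it there against the spring, and leave the other things on the shelf where they are.

Things in the scene. Friction and masses are not known exactly. Their poses are not given: they have to be found in the camera images.
- brush_center (a point): middle of the purple silicone pastry brush, half-way up (8 mm above its underside). It lies flat, 170 mm long along its x axis: straight handle 14 mm wide, 16 mm tall, from x = -85 to +25 mm; flat head 40 mm wide, 12 to 14 mm thick, from x = +25 to +85 mm. Balances within 5 mm of this point; 40 to 85 g
- brush_head (a point): middle of the brush's wide head, 65 mm along +x from the middle of the brush, 8 mm above its underside
- tray_slot (a point): middle of the floor of the brush compartment (186 mm long along x, 80 mm wide) of a fixed wooden tray. At its -x end, from x = -93 to -48 mm, two blocks as high as the walls narrow it to a 26 mm channel for the end of the handle, so the brush lies flat only with its head towards +x
- tray: the fixed wooden tray, 196 x 154 mm, origin under its centre, floor 4 mm above the shelf, walls 16 mm higher. The brush compartment is on its -y side; the plain one on the +y side, with a scoop in it, is not for the brush
- lid_bar (a point): centre of the black grip bar of the loose grinder lid, which starts standing upright on the shelf. The bar is 64 mm long along x, 14 mm wide along y, 34 mm tall (17 mm below to 17 mm above this point). It stands on a round steel brim 84 mm across and 6 mm thick (17 to 23 mm below this point)
- lid: the lid as a whole, 125 to 250 g, same axes as its bar; origin at the centre of the underside of its plug, 41 mm below the bar's centre. The plug is 56 mm across; two lugs at its foot, 12 mm wide, 6 mm tall, stick out to 38 mm from the axis, in line with the bar (+x and -x): it goes in either way round
- lid_brim (a point): on the lid's axis, at the underside of its brim, 23 mm below the centre of the bar; when the lid is down this meets the centre of the grinder's mouth
- grinder_mouth (a point): centre of the mouth of the fixed grinder, level with its rim, 100 mm above the shelf, z up. Mouth 62 mm across; rim flange 8 mm thick, with two slots at +x and -x, 18 mm wide and open to over 41 mm from the axis: the lugs pass when the bar lies along this x axis. Chamber 28 mm deep
- grinder: the fixed grinder, 132 mm across its foot, axes as its mouth. With the brim on the rim the lid turns clockwise seen from above (never the other way), 80 degrees from going in to the lock click. Ribs on the rim show where the bar points: one rib = going in (0), two = half-way (40 degrees), three = lock click (80 degrees)
- interlock (a joint): sprung ring inside the grinder, pushed round by the lugs as the lid turns clockwise: 0 rad at rest, about 0.1 rad less than the lid's turn, 1.3 rad at the lock click. Its spring pushes the lid back with up to 0.18 N m, so a lid let go turns back
- scoop: small stainless scoop lying in the tray's other compartment; a bystander, leave it where it is; origin under its middle
- bottle: empty amber glass bottle, 64 mm across, 172 mm tall; a bystander, leave it where it is; origin under its middle
- sugar_bowl: stainless sugar bowl with closed hinged lid, 92 mm across, 84 mm tall; a bystander, leave it where it is; origin under its middle
- jug: small white ceramic jug, 68 mm across plus a handle, 75 mm tall; a bystander, leave it where it is; origin under its middle
- tin: plain steel tin, 60 mm across, 70 mm tall; a bystander, leave it where it is; origin under its middle
- mug: white ceramic mug, 80 mm across plus a handle, 85 mm tall; a bystander, leave it where it is; origin under its middle
- brush: the brush as a whole: its frame is that of its middle, origin 8 mm lower, on its underside
There are look-alikes about, which are no part of the job. Of the things that look like the brush, the smaller one is meant.

How it is judged (in metres and radians):
On the way, in this order (a step that is already met when the one before it is completed fails the run):
1. the brush lies flat in its compartment, head at the wide end, released (x of brush_center in the frame of tray_slot between -0.013 and 0.013 m and y of brush_center in the frame of tray_slot between -0.014 and 0.014 m and z of each of brush_center, brush_head in the frame of tray_slot below 0.013 m and x of brush_head in the frame of tray_slot above 0.045 m and contact force between the fingers and brush below 0.1 N and linear speed of brush below 0.02 m/s), for 0.2 s.
2. the lid is in the mouth with its brim down on the rim, not yet turned (horizontal distance between lid_brim and grinder_mouth below 0.006 m and z of lid_brim in the frame of grinder_mouth between -0.004 and 0.0045 m and angle between lid_bar's own z axis and vertical below 0.12 rad and angle between the x axis of lid_bar and the x axis of grinder_mouth, either way round below 0.3 rad), for 0.1 s.
3. the lid is turned half-way and gripped (horizontal distance between lid_brim and grinder_mouth below 0.006 m and z of lid_brim in the frame of grinder_mouth between -0.004 and 0.0045 m and angle between lid_bar's own z axis and vertical below 0.12 rad and angle between the x axis of lid_bar and the x axis of grinder_mouth, either way round between 0.5 and 0.9 rad and value of joint interlock between 0.25 and 0.95 rad and contact force between the fingers and lid above 2 N), for 0.2 s.
At the end, for the whole second after the job is handed in: Lid in the mouth (axis within 6 mm, brim within 4.5 mm of the rim, upright), turned clockwise 29 to 52 degrees, interlock at 0.25 to 0.95 rad, still, gripped with over 2 N; brush let go, flat in its compartment (13 mm along, 14 mm across, 5 mm up), head at the wide end (all of step 3 and x of brush_center in the frame of tray_slot between -0.013 and 0.013 m and y of brush_center in the frame of tray_slot between -0.014 and 0.014 m and z of each of brush_center, brush_head in the frame of tray_slot below 0.013 m and x of brush_head in the frame of tray_slot above 0.045 m and contact force between the fingers and brush below 0.1 N and angular speed of lid below 0.3 rad/s); the arm keeps its last pose, push and grip.
It fails at once if the lid is turned to the lock click (interlock past 1.05 rad, where the latch takes over) (value of joint interlock above 1.05 rad).
It fails at once if a bystander is moved more than 30 mm (distance of any of scoop, bottle, sugar_bowl, jug, tin, mug from where it was at the start of the episode above 0.03 m).
It also fails if it takes over 61 s, if anything falls off the work surface, if the arm or the gripper's body presses on something with over 40 N, if the wrist force passes 120 N, or if a joint passes its speed limit or range.

## Working session

There is one attempt and no reset: what is moved stays moved. The work goes in short steps, Python scripts to look and compute and a tool call to move; the robot and the scene stay as the last step left them, time stands still between calls to the robot, and variables do not carry over. Pictures are saved under pics/ and viewed, and the job is handed in when it is done.

Besides the shell and the picture viewer there is one more tool, called after ">>>" as name(argument=value, ...), one argument or row to a line, values as JSON. carry_out: Moves the arm, as the interface text tells. Its arguments: {"type":"object","properties":{"targets":{"type":"array","items":{"type":"array"}}},"required":["targets"]}

```bash
mkdir -p pics
cat > h.py <<'E'
import numpy as np, cv2
from workcell import monitor, vision, order, find_in, regions_of, place_of
def cam(n):
    m=vision.camera_model(n); K=np.array(m["K"],float); R=cv2.Rodrigues(np.array(m["rvec"],float))[0]; t=np.array(m["tvec"],float).ravel()
    return K,R,t
def c2w(n,p):
    K,R,t=cam(n); return R.T@(np.array(p)-t)
def px2w(n,uv,z):
    K,R,t=cam(n); d=R.T@np.linalg.inv(K)@np.array([uv[0],uv[1],1.]); c=-R.T@t
    return c+d*(z-c[2])/d[2]
def w2px(n,p):
    K,R,t=cam(n); q=K@(R@np.array(p,float)+t); return q[:2]/q[2]
def save(n,name,crop=None,s=1):
    im=vision.get_image(n)[:,:,::-1]
    if crop: im=im[crop[1]:crop[3],crop[0]:crop[2]]
    if s!=1: im=cv2.resize(im,None,fx=s,fy=s,interpolation=cv2.INTER_CUBIC)
    cv2.imwrite('pics/'+name+'.png',im)
E
python3 - <<'E'
from h import *
save('top','t0'); save('side','s0')
o=monitor.get_obs(); print(o)
for c in('top','side'):
    K,R,t=cam(c); print(c,K[0,0],-R.T@t)
    for q in ['brush_center','brush_head','tray_slot','lid_bar','lid_brim','grinder_mouth','tray']:
        for r in place_of(q,c): print(c,q,round(r['confidence'],2),c2w(c,r['point']).round(1),w2px(c,c2w(c,r['point'])).round())
E
```

```text
{'t': 0.1, 'qpos': array([ 1.11899886e+00,  4.23720848e-01,  1.63061537e+00,  6.68738942e-06,
        1.08862324e+00, -1.89655041e-02]), 'qvel': array([-0.00015854, -0.00064041, -0.00116703,  0.00081168, -0.00128067,
        0.00070963]), 'joint_torque': array([-6.77052594e-05, -5.45615137e+01, -2.74327880e+01,  6.44112309e-02,
        1.87620381e-02, -1.74630128e-05]), 'ee_pos': array([261.86344374, 566.88167396, 187.20597617]), 'orientation': array([-6.74530994e-01, -3.06799105e+00,  2.08537532e-03]), 'ft_force': array([-0.43859207,  0.58532075,  0.70961014]), 'moment': array([0.02581362, 0.03416768, 0.03149959]), 'width': 87.4015031947986}
top 469.84941212369336 [ 397.96140481  -31.44963447 1252.38359803]
top brush_center 0.88 [ 457.4 -231.8    8.3] [344. 220.]
top brush_center 0.72 [ 223.7 -269.5    6.3] [359. 310.]
top brush_center 0.37 [469.  295.    2.2] [146. 216.]
top brush_head 0.91 [ 502.3 -178.4   10.8] [324. 203.]
top brush_head 0.56 [ 238.8 -352.3    5.7] [391. 304.]
top brush_head 0.27 [404.5  59.   -2.5] [234. 240.]
top tray_slot 0.64 [470.7 296.1   1. ] [145. 215.]
t
[... 313 characters left out ...]
308]
side brush_center 0.88 [ 457.5 -230.8    5.6] [308. 281.]
side brush_center 0.84 [ 223.9 -269.2   12.2] [227. 332.]
side brush_center 0.34 [744.9 -98.4   3.8] [365. 214.]
side brush_head 0.71 [ 242.6 -356.1   13.3] [254. 358.]
side brush_head 0.71 [ 459.2 -232.1    9.4] [309. 280.]
side brush_head 0.6 [ 501.3 -181.6    8.5] [312. 261.]
side tray_slot 0.79 [469.5 297.    4.1] [221. 179.]
side lid_bar 0.79 [ 594.7 -377.8   39.7] [394. 287.]
side lid_bar 0.19 [469.3 332.4   1.6] [217. 174.]
side lid_brim 0.89 [ 591.9 -382.8   20.1] [394. 295.]
side grinder_mouth 0.61 [541.1  -6.9 101.5] [289. 193.]
side tray 0.6 [470.8 329.8   1.7] [218. 175.]
side tray 0.56 [754.9 192.2   1.7] [312. 169.]
```

View pics/t0.png

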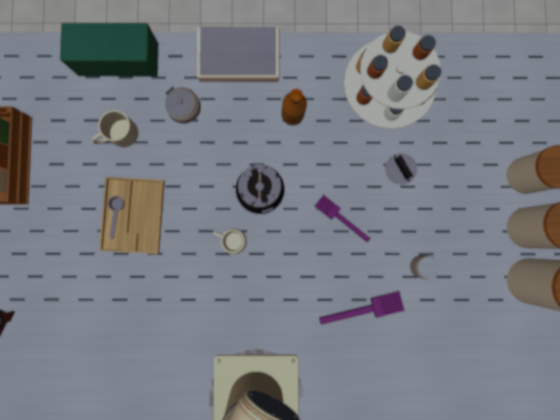

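View pics/s0.png

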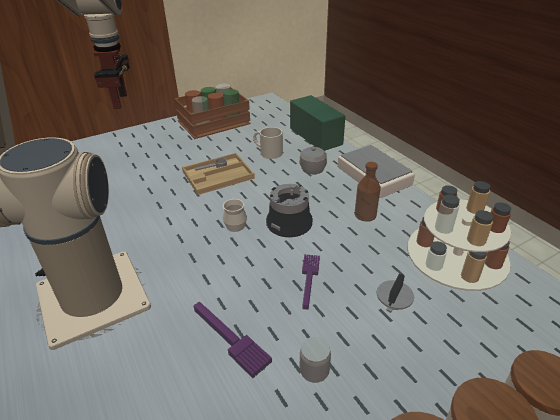

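The top view shows two purple brushes, a small one at (343,219) and a longer one at (361,308). The task means the smaller, so I take the one at (343,219). The lid is at (402,168), the grinder at (260,188) and the tray at (132,215). I'll enlarge these to confirm.

Run:
```python
from h import *
im=vision.get_image('top')[:,:,::-1]
def cr(c,s):
    return cv2.resize(im[c[1]:c[3],c[0]:c[2]],None,fx=s,fy=s,interpolation=cv2.INTER_CUBIC)
a=cr((305,180,415,330),4)
cv2.imwrite('pics/c1.png',a)
cv2.imwrite('pics/c2.png',np.hstack([cr((225,150,295,220),5),cr((375,135,445,205),5)]))
cv2.imwrite('pics/c3.png',cr((90,165,180,265),6))
ims=vision.get_image('side')[:,:,::-1]
cv2.imwrite('pics/c4.png',cv2.resize(ims[165:310,230:430],None,fx=4,fy=4,interpolation=cv2.INTER_CUBIC))
# purple segmentation
hsv=cv2.cvtColor(im,cv2.COLOR_BGR2HSV)
m=((hsv[...,0]>135)&(hsv[...,0]<165)&(hsv[...,1]>90)).astype(np.uint8)
n,l,st,ce=cv2.connectedComponentsWithStats(m)
for i in range(1,n):
    if st[i,4]<100: continue
    ys,xs=np.where(l==i); W=np.array([px2w('top',p,14)[:2] for p in zip(xs,ys)])
    mu=W.mean(0); u,s,v=np.linalg.svd(W-mu); ax=v[0]; pr=(W-mu)@ax; q=(W-mu)@v[1]
    # head side: wide
    for sgn in (1,-1):
        end=(sgn*pr>pr.max()*0.7 if sgn>0 else pr<pr.min()*.7)
        print(i,st[i],'end',sgn,'width',np.ptp(q[end]))
    print('L',np.ptp(pr),'mid',mu+ax*(pr.max()+pr.min())/2,'ax',ax, 'ang',np.degrees(np.arctan2(ax[1],ax[0])))
```

```text
1 [316 196  53  45 451] end 1 width 10.358875060522648
1 [316 196  53  45 451] end -1 width 35.77148896314003
L 163.83546463597025 mid [ 458.2911171  -229.61741202] ax [-0.63012202 -0.77649613] ang -129.05912575350658
3 [320 292  83  32 877] end 1 width 48.39042641006974
3 [320 292  83  32 877] end -1 width 14.881395079161356
L 216.35389148507846 mid [ 221.97843304 -271.29269521] ax [ 0.23962435 -0.97086568] ang -76.13563002938477
```

View pics/c1.png

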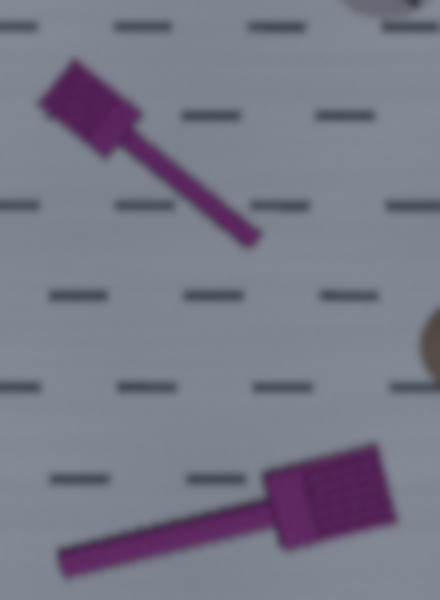

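View pics/c2.png

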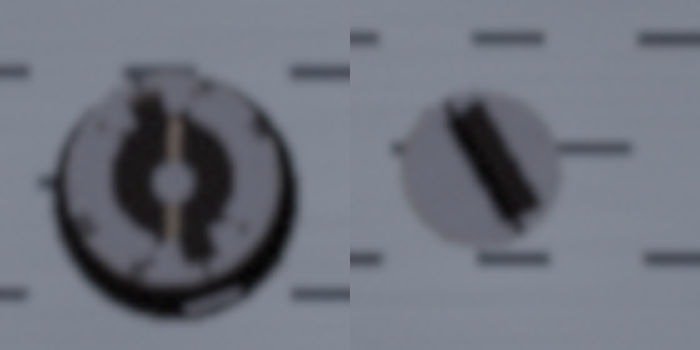

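View pics/c3.png

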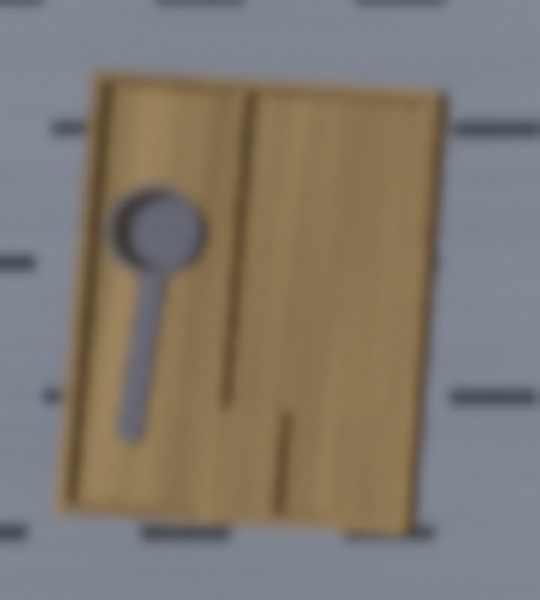

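View pics/c4.png

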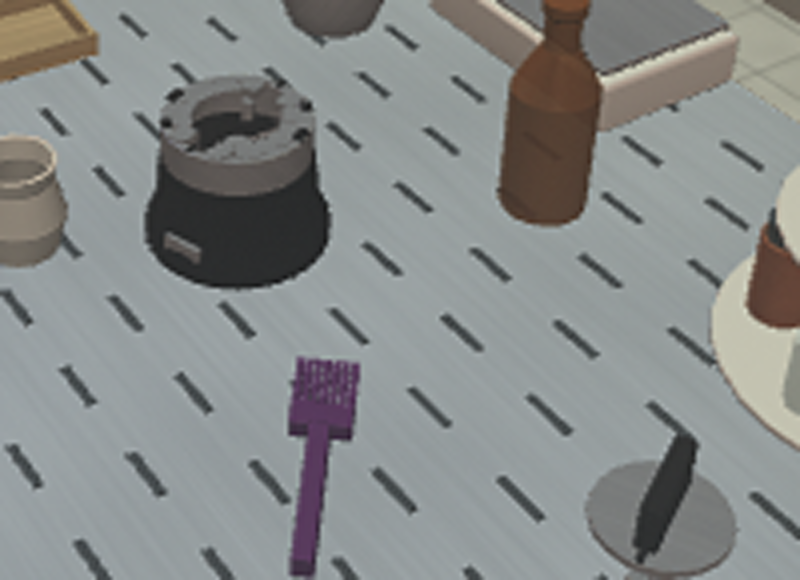

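Crop c1 confirms two brushes of similar shape, and the upper one is smaller (164 mm against 216 mm measured), so it is the target. Its head points up-left. The tray's narrow end is at the bottom, so the tray's +x is up in the image. The grinder slots run from upper left to lower right, about 20°. The lid bar lies at about 30°. Next I'll get precise numbers.

Run:
```python
from h import *
A=lambda v:np.degrees(np.arctan2(v[1],v[0]))
cs=[(95,72),(445,93),(410,530),(60,512)]
W=[px2w('top',(90+c[0]/6-.4,165+c[1]/6-.4),20)[:2] for c in cs]
W=np.array(W);print('tray corners',W.round(1),'c',W.mean(0).round(1),'edges',[np.linalg.norm(W[i]-W[i-1]).round() for i in range(4)],A(W[0]-W[3]),A(W[1]-W[2]),A(W[0]-W[1])-90,A(W[3]-W[2])-90)
tc=W.mean(0);
d=[]
for c in ['top','side']:
  for q in ['tray','tray_slot','grinder','grinder_mouth','lid','lid_bar','lid_brim']:
    r=place_of(q,c)
    if r: print(c,q,c2w(c,r[0]['point']).round(1),round(r[0]['confidence'],2))
g=lambda p,z:px2w('top',(225+p[0]/5-.4,150+p[1]/5-.4),z)
s1,s2=g((148,100),100),g((202,257),100); print('slots',s1,s2,'mid',(s1+s2)/2,A((s1-s2)[:2]),np.linalg.norm(s1-s2))
for p in [(205,85),(265,127),(85,227),(140,268)]: print('rib',A((g(p,100)-(s1+s2)/2)[:2]))
l=lambda p,z:px2w('top',(375+(p[0]-350)/5-.4,135+p[1]/5-.4),z)
a,b=l((475,103),58),l((535,205),58); print('lid bar',a,b,(a+b)/2,A((a-b)[:2]),np.linalg.norm(a-b))
for c in ['top','side']:
  for q in ['bottle','jug','tin','sugar_bowl','mug','scoop']:
    r=place_of(q,c)
    if r: print(c,q,c2w(c,r[0]['point']).round(0),round(r[0]['confidence'],2))
# lid, grinder masks
for q,z in (('lid',21),('grinder',0)):
    r=regions_of(q,'top')[0]; ys,xs=np.where(r['mask']); (cx,cy),(w,h),an=cv2.fitEllipse(max(cv2.findContours(r['mask'].astype(np.uint8),0,1)[0],key=len)); print(q,cx,cy,w,h,px2w('top',(cx,cy),z))
```

```text
tray corners [[572.  398.8]
 [562.6 244.5]
 [371.2 256.3]
 [379.  408.7]] c [471.2 327.1] edges [np.float64(193.0), np.float64(155.0), np.float64(192.0), np.float64(153.0)] -2.92669533920004 -3.5282219256015166 -3.451798028239722 -2.930061941990388
top tray [473.8 330.2   1. ] 0.81
top tray_slot [470.3 293.1   2.3] 0.85
top grinder [539.5  -5.3   0.9] 0.76
top grinder_mouth [543.5  -9.8 100.9] 0.67
top lid [ 592.7 -381.2   -2.7] 0.88
top lid_bar [ 591.5 -382.2   40.4] 0.83
top lid_brim [ 594.5 -387.1   19.3] 0.69
side tray [469.2 330.4   0.6] 0.85
side tray_slot [471.1 296.    3.6] 0.63
side grinder [541.   -8.6   1.1] 0.66
side grinder_mouth [538.7  -7.8 104.9] 0.7
side lid [ 594.9 -378.7    2.1] 0.94
side lid_bar [ 595.4 -383.5   38.5] 0.82
side lid_brim [ 590.4 -387.1   16.7] 0.66
slots [578.15475444   3.20478117 100.        ] [500.1249729  -23.57489776 100.        ] mid [539.13986367 -10.1850583  100.        ] 18.94212718791587 82.49726062260781
rib -17.678686747532385
rib -60.1549098886999
rib 118.62405020829273
rib 158.9299917749273
lid bar [ 622.14933188 -369.50031483   58.        ] [ 569.23520676 -399.08868314   58.        ] [ 595.69226932 -384.29449899   58.        ] 29.21292206665123 60.62488083893361
top bottle [748. -99.   2.] 0.83
top jug [400.  57.  -2.] 0.88
top tin [ 338. -436.   -1.] 0.65
top sugar_bowl [757. 197.  -1.] 0.9
top mug [693. 358.  -3.] 0.72
top scoop [479. 375.   6.] 0.86
side bottle [ 744. -103.    1.] 0.72
side jug [405.  57.  -1.] 0.59
side tin [ 336. -429.    1.] 0.72
side mug [698. 360.   0.] 0.57
side scoop [483. 372.   6.] 0.66
lid 400.70672607421875 168.0751953125 30.270139694213867 31.832860946655273 [ 594.61768557 -382.13124397   21.        ]
grinder 259.5032043457031 188.7083740234375 48.88335418701172 49.515220642089844 [542.07741671  -8.13307188   0.        ]
```

>>> carry_out(
  targets=[
    [[0,0,-7],[10,-41,0],87],
    [[0,0,-14],[20,-80,0],87],
    [[0,0,-21],[30,-120,0],87],
    [[0,0,-28],[40,-160,0],80],
    [[0,0,-35],[50,-200,0],70],
    [[0,0,-42],[60,-240,0],60],
    [[0,0,-49],[70,-280,0],50],
    [[0,0,-56],[80,-320,0],45],
    [[0,0,-63],[90,-360,0],45],
    [[0,0,-70],[100,-400,0],45],
  ],
)

```text
t: 3.13
ee_pos: [362.2, 165.6, 188.2]
orientation: [2.318, 2.12, 0.001]
ft_force: [0.9, -0.1, 0.2]
width: 46.1
```

>>> carry_out(
  targets=[
    [[0,0,-7],[10,-40,0],45],
    [[0,0,-14],[20,-80,0],45],
    [[0,0,-21],[30,-120,0],45],
    [[0,0,-28],[40,-160,0],45],
    [[0,0,-34],[50,-200,0],45],
    [[0,0,-34],[60,-240,-20],45],
    [[0,0,-34],[70,-280,-40],45],
    [[0,0,-34],[80,-320,-60],45],
    [[0,0,-34],[89,-360,-80],45],
    [[0,0,-34],[95.5,-396,-100],45],
  ],
)

```text
t: 3.97
ee_pos: [455.4, -216.7, 95.0]
orientation: [2.833, 1.357, 0.001]
ft_force: [0.2, 0.4, -0.1]
width: 45.0
```

Run:
```python
from h import *
o=monitor.get_obs(); p=o['ee_pos'];print(p,o['t'])
R=cv2.Rodrigues(o['orientation'])[0]; print(np.degrees(np.arctan2(R[1,1],R[0,1])),R[:,2], w2px('side',p),w2px('top',p))
save('side','s1',(230,180,400,340),4)
save('top','t1',(290,160,420,270),5)
```

```text
[ 455.403764   -216.69381947   95.01254889] 3.9667
-38.819360563329106 [ 1.20344319e-03 -5.49353936e-04 -9.99999125e-01] [304.70446008 250.34012857] [343.33276067 219.2504877 ]
```

View pics/s1.png

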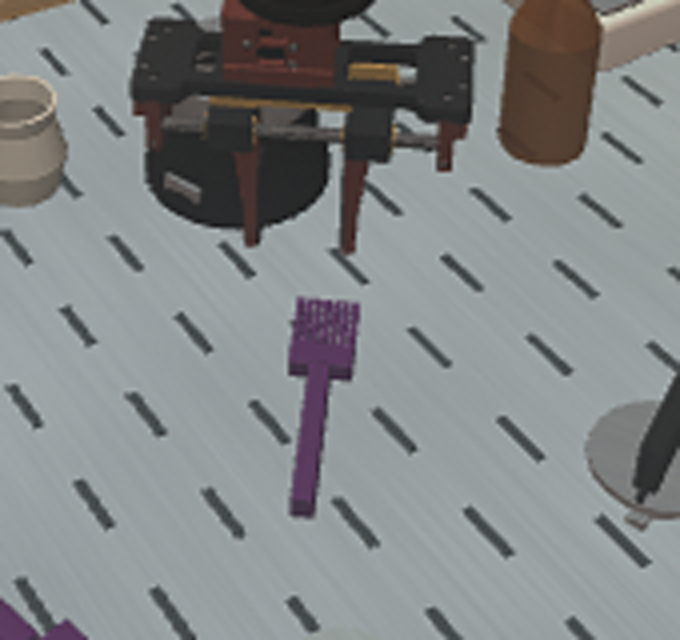

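View pics/t1.png

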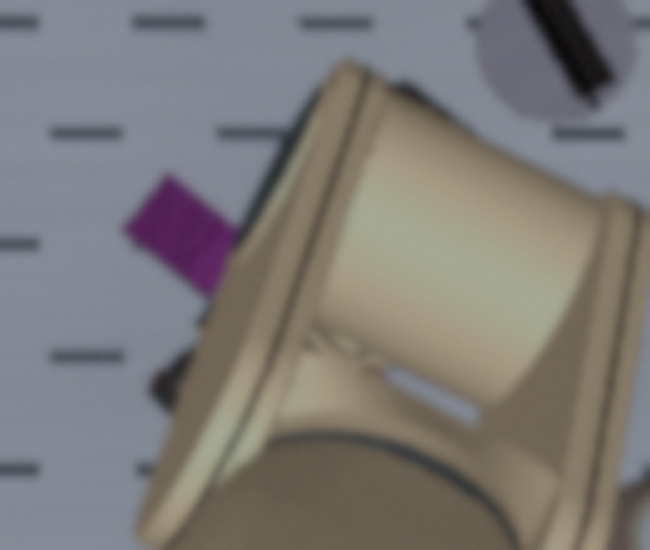

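The side view shows the fingertips straddling the brush's line, at crop (250,243) and (348,250), but about 8 px higher than the TCP projects. I'll check the state again now that the arm has settled.

Run:
```python
from h import *
o=monitor.get_obs(); p=o['ee_pos'];print(p,o['t'],o['qvel'].round(3))
R=cv2.Rodrigues(o['orientation'])[0]
for s in(-1,1): print(w2px('side',p+s*R[:,1]*o['width']/2))
save('side','s2',(230,180,400,340),4)
o=monitor.get_obs(); p=o['ee_pos'];print(p,o['t'],o['qvel'].round(3))
```

```text
[ 454.7111057  -218.22507031   93.01581708] 4.0667 [ 0.064 -0.068  0.044  0.021  0.051  0.066]
[295.1687117  250.63459541]
[314.48807846 252.29676695]
[ 454.20443422 -216.1206999    93.97940967] 4.1167 [ 0.051 -0.052  0.031  0.008  0.02   0.02 ]
```

View pics/s2.png

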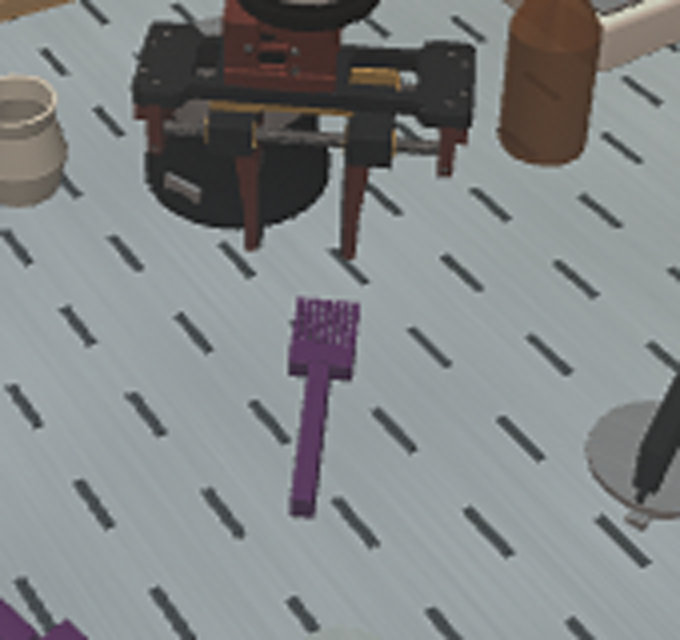

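Run:
```python
from h import *
R=cv2.Rodrigues(np.array([-6.74530994e-01, -3.06799105e+00,0.002]))[0]; p=np.array([261.9,566.9,187.2])
im=cv2.imread('pics/s0.png')
for s in(-1,0,1):
    print(w2px('side',p+s*R[:,1]*44), w2px('top',p+s*R[:,1]*44))
u=w2px('side',p); c=im[40:140,70:170]; c=cv2.resize(c,None,fx=6,fy=6,interpolation=cv2.INTER_CUBIC)
for s in(-1,1):
    q=(w2px('side',p+s*R[:,1]*44)-[70,40])*6; cv2.circle(c,tuple(q.astype(int)),4,(0,255,0),-1)
cv2.imwrite('pics/s0c.png',c)
```

```text
[120.4385737  117.66651727] [ 18.05437977 312.07369751]
[122.96782538 111.84028633] [  0.5458211  303.69292246]
[125.37502699 106.29520254] [-16.9127164  295.33609091]
```

View pics/s0c.png

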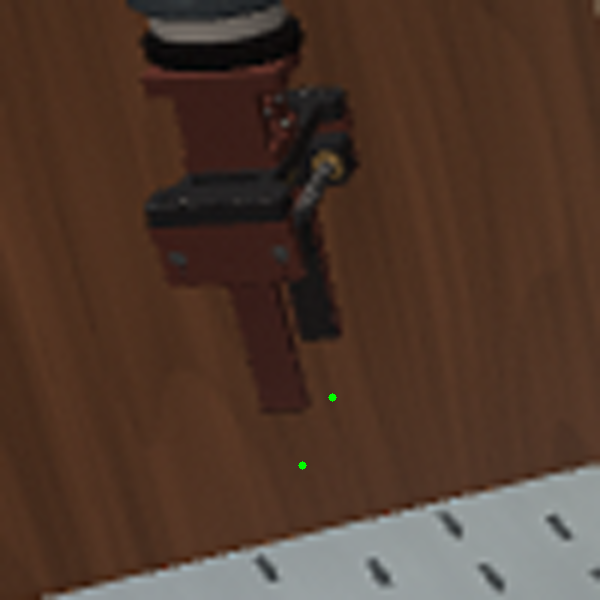

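Run:
```python
from h import *
print('base',w2px('side',[0,0,0]),w2px('top',[0,0,0]))
p=np.array([261.9,566.9,187.2])
for dz in(0,19,25,30,35): print(dz,w2px('side',p+[0,0,dz])-w2px('side',p),w2px('side',[454.5,-217,93.5+dz]))
im=cv2.imread('pics/s0.png');
for x in(-100,100):
  for y in (-100,100): cv2.circle(im,tuple(w2px('side',[x,y,0]).astype(int)),2,(0,255,0),-1)
c=cv2.resize(im[120:350,0:200],None,fx=2.5,fy=2.5)
cv2.imwrite('pics/b.png',c)
```

```text
base [ 92.80435936 296.50147245] [256.04466488 396.82951383]
0 [0. 0.] [304.44173726 251.0375919 ]
19 [-1.33278548 -5.4489186 ] [304.5773046  244.92693894]
25 [-1.7580378  -7.18750695] [304.62074041 242.96908443]
30 [-2.1140381  -8.64296745] [304.65717013 241.32702677]
35 [ -2.47152402 -10.10450176] [304.69381386 239.67532272]
```

View pics/b.png

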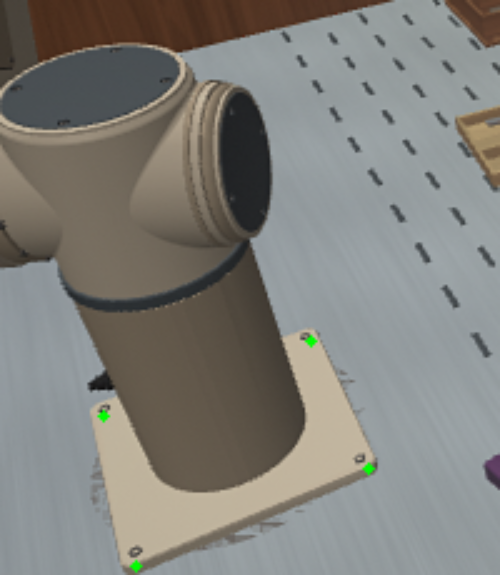

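The base projects exactly, so the calibration is good. The visible fingers look about 25 mm shorter than the TCP implies, so I'll descend carefully, watching the force and the picture.

>>> carry_out(
  targets=[
    [[0,0,0],[3,-13,-30],45],
    [[0,0,0],[3,-13,-60],45],
    [[0,0,0],[3,-13,-69],45],
    [[0,0,0],[3,-13,-69],45],
  ],
)

```text
t: 4.45
ee_pos: [456.0, -225.6, 25.2]
orientation: [-2.829, -1.357, 0.004]
ft_force: [-0.9, -0.1, 1.1]
width: 45.0
```

Run:
```python
from h import *
o=monitor.get_obs(); p=o['ee_pos'];print(p,o['t'],o['ft_force'],o['width'])
R=cv2.Rodrigues(o['orientation'])[0]; print(np.degrees(np.arctan2(R[1,1],R[0,1])))
for s in(-1,1): print((w2px('side',p+s*R[:,1]*o['width']/2)-[230,180])*4)
save('side','s3',(230,180,400,340),4)
```

```text
[ 456.03107797 -225.55225643   25.19120397] 4.45 [-0.87394568 -0.05504422  1.05756548] 45.005342009057806
-38.75743041708282
[268.66780462 372.14255399]
[343.21547951 378.87378201]
```

View pics/s3.png

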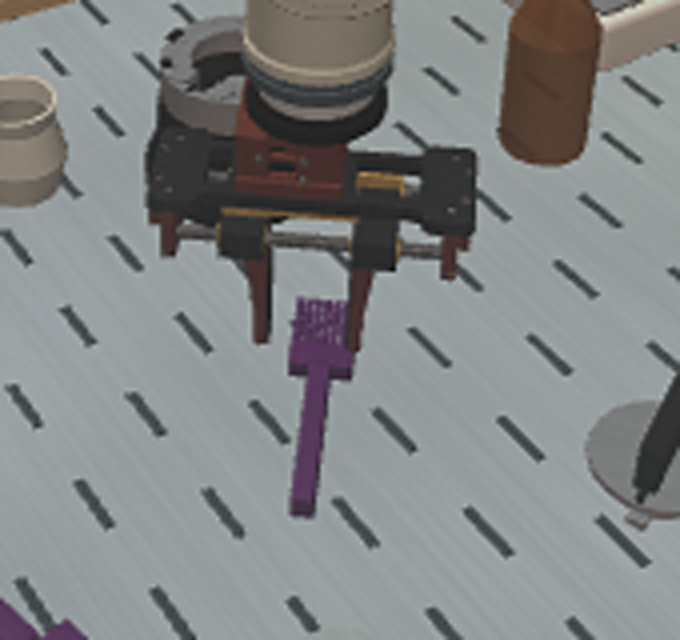

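>>> carry_out(
  targets=[
    [[0,0,0],[2,-4,-6],55],
    [[0,0,0],[2,-4,-12],55],
    [[0,0,0],[2,-4,-18],55],
    [[0,0,0],[2,-4,-18],55],
  ],
)

```text
t: 4.83
ee_pos: [459.7, -231.1, 8.2]
orientation: [-2.833, -1.358, 0.0]
ft_force: [-0.8, 0.1, -0.4]
width: 54.9
```

Run:
```python
from h import *
o=monitor.get_obs(); p=o['ee_pos'];print(p,o['t'],o['ft_force'],o['width'])
R=cv2.Rodrigues(o['orientation'])[0]; print(np.degrees(np.arctan2(R[1,1],R[0,1])))
for s in(-1,1): print((w2px('side',p+s*R[:,1]*o['width']/2)-[270,220])*7)
save('side','s4',(270,200,350,320),5)
```

```text
[ 459.67182246 -231.12995412    8.22143542] 4.8333 [-0.82046996  0.06645707 -0.40441998] 54.937809419468486
-38.788093079091766
[193.11497377 410.75908148]
[351.32730553 424.84812856]
```

View pics/s4.png

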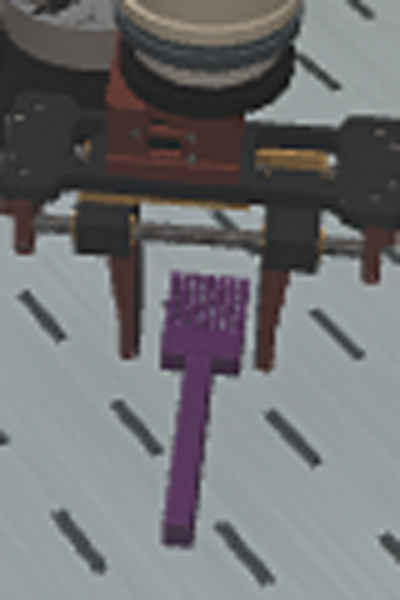

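>>> carry_out(
  targets=[
    [[0,0,0],[0,0,-2],55],
    [[0,0,0],[0,0,-4],55],
    [[0,0,0],[0,0,-6],55],
  ],
)

```text
t: 5.13
ee_pos: [459.9, -231.4, 2.6]
orientation: [2.833, 1.357, 0.0]
ft_force: [0.5, 0.4, 0.3]
width: 55.1
```

Run:
```python
from h import *
for z in (3,10,20,30): print(z,px2w('side',(309.3,272.5),z))
o=monitor.get_obs(); print(o['ee_pos'],o['ft_force'],o['joint_torque'].round(1))
```

```text
3 [ 477.0405786  -207.42651704    3.        ]
10 [ 473.04894764 -213.07833993   10.        ]
20 [ 467.3466177  -221.15237265   20.        ]
30 [ 461.64428776 -229.22640536   30.        ]
[ 459.92097137 -231.44461279    2.59824625] [0.49551672 0.37430581 0.30365287] [  0.  -50.4 -15.    0.    0.1   0. ]
```

>>> carry_out(
  targets=[
    [[0,0,0],[0,0,0],30],
    [[0,0,0],[0,0,0],10],
    [[0,0,0],[0,0,0],0],
    [[0,0,0],[0,0,0],0],
    [[0,0,0],[0,0,0],0],
    [[0,0,0],[0,0,0],0],
  ],
)

```text
t: 5.63
ee_pos: [459.9, -231.4, 2.6]
orientation: [2.833, 1.357, 0.0]
ft_force: [-0.2, -0.2, 0.3]
width: 18.7
```

>>> carry_out(
  targets=[
    [[0,0,0],[0,0,0],0],
    [[0,0,0],[0,0,0],0],
    [[0,0,0],[0,0,0],0],
  ],
)

```text
t: 5.88
ee_pos: [459.9, -231.4, 2.6]
orientation: [2.833, 1.357, 0.0]
ft_force: [-0.2, -1.0, -0.3]
width: 0.5
```

Run:
```python
from h import *
save('side','s5',(270,200,350,320),5)
```

```text
(no output)
```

View pics/s5.png

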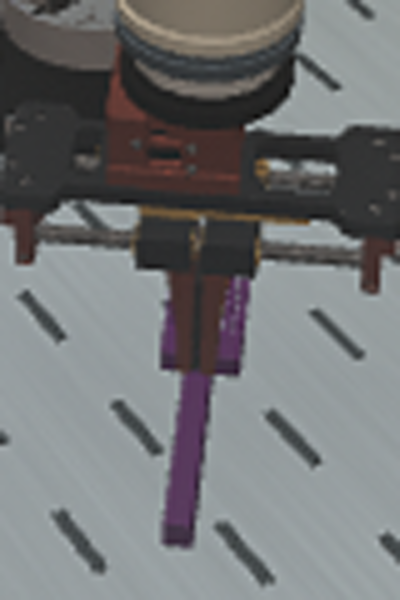

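The fingers closed to 0.5 mm above the brush: they end about 22 mm higher than the reported TCP, as the pictures suggested. I'll open, go lower, and feel for the shelf.

>>> carry_out(
  targets=[
    [[0,0,0],[0,0,0],45],
    [[0,0,0],[0,0,0],45],
    [[0,0,0],[0,0,0],45],
    [[0,0,0],[0,0,0],45],
    [[0,0,0],[0,0,-6],45],
    [[0,0,0],[0,0,-12],45],
    [[0,0,0],[0,0,-16],45],
    [[0,0,0],[0,0,-16],45],
  ],
)

```text
t: 6.6
ee_pos: [459.1, -231.0, -14.6]
orientation: [-2.832, -1.357, 0.002]
ft_force: [-0.2, -0.3, -0.6]
width: 44.4
```

Run:
```python
from h import *
o=monitor.get_obs(); print(o['ee_pos'],o['ft_force'],o['t'])
save('side','s6',(270,200,350,320),5)
```

```text
[ 459.06344455 -230.9751915   -14.60775724] [-0.24215238 -0.31513893 -0.60413675] 6.6
```

View pics/s6.png

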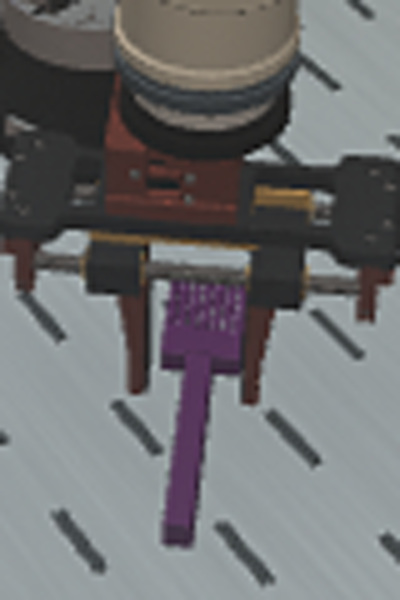

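>>> carry_out(
  targets=[
    [[0,0,0],[0,0,-2],45],
    [[0,0,0],[0,0,-4],45],
    [[0,0,0],[0,0,-4],45],
  ],
)

```text
t: 6.9
ee_pos: [459.7, -231.3, -17.7]
orientation: [-2.833, -1.357, 0.0]
ft_force: [-0.7, 0.1, -0.2]
width: 44.8
```

Run:
```python
from h import *
print(px2w('side',(308.9,279.2),7),px2w('side',(308.9,279.2),8))
```

```text
[ 461.32784925 -228.90049598    7.        ] [ 460.77474068 -229.6846392     8.        ]
```

>>> carry_out(
  targets=[
    [[0,0,0],[0,0,-1],45],
    [[0,0,0],[0,0,-2],30],
    [[0,0,0],[0,0,-2],10],
    [[0,0,0],[0,0,-2],0],
    [[0,0,0],[0,0,-2],0],
    [[0,0,0],[0,0,-2],0],
    [[0,0,0],[0,0,-2],0],
    [[0,0,0],[0,0,-2],0],
  ],
)

```text
t: 7.57
ee_pos: [460.6, -231.8, -18.6]
orientation: [2.832, 1.357, 0.001]
ft_force: [0.7, -0.0, 16.1]
width: 3.7
```

Run:
```python
from h import *
o=monitor.get_obs(); print(o['ee_pos'],o['ft_force'],o['width'])
save('side','s7',(270,200,350,320),5)
o=monitor.get_obs(); print(o['ee_pos'],o['ft_force'],o['width'])
```

```text
[ 460.5836913  -231.79139033  -18.61614097] [ 7.40652709e-01 -7.35757807e-03  1.60948786e+01] 3.715750655035446
[ 460.66084414 -231.80894511  -18.49207091] [-1.00998037  0.48678982  8.72743734] 1.797477157953209
```

View pics/s7.png

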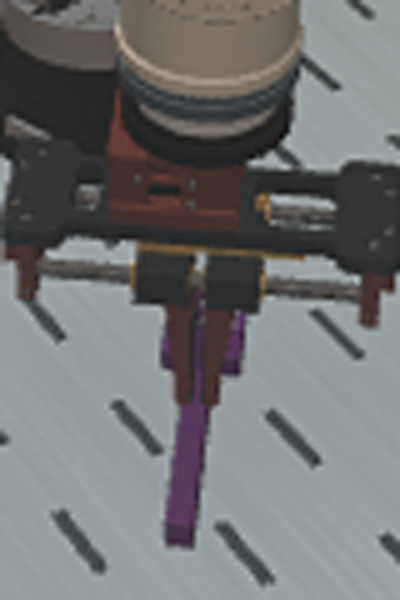

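The fingers pinched only the top of the handle and slipped off. Allowing for the pads' 20 mm width, the offset is about 34 mm and is consistent across all pictures and this contact. I'll open and go deeper.

>>> carry_out(
  targets=[
    [[0,0,0],[0,0,4],45],
    [[0,0,0],[0,0,6],45],
    [[0,0,0],[0,0,6],45],
    [[0,0,0],[0,0,6],45],
    [[0,0,0],[0,0,6],45],
    [[0,0,0],[0,0,2],45],
    [[0,0,0],[0,0,-3],45],
    [[0,0,0],[0,0,-7],45],
    [[0,0,0],[0,0,-9],45],
    [[0,0,0],[0,0,-9],45],
  ],
)

```text
t: 8.45
ee_pos: [459.3, -231.1, -29.3]
orientation: [-2.832, -1.357, 0.001]
ft_force: [0.7, -0.0, 0.4]
width: 44.7
```

Run:
```python
from h import *
o=monitor.get_obs(); print(o['ee_pos'],o['ft_force'],o['width'])
save('side','s8',(270,200,350,320),5)
for r in place_of('brush_center','side')+place_of('brush_head','side'): print(c2w('side',r['point']).round(1),r['confidence'])
```

```text
[ 459.25870332 -231.07418053  -29.29299229] [ 0.71196637 -0.01306496  0.41777219] 44.683549588839504
[ 220.7 -271.    12.9] 0.68
[ 460.6 -233.5    8.8] 0.64
[ 241.5 -358.2   12.8] 0.74
[ 502.  -182.5    5. ] 0.71
```

View pics/s8.png

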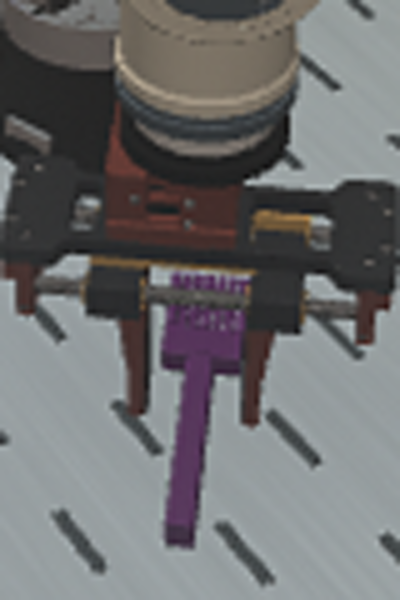

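>>> carry_out(
  targets=[
    [[0,0,0],[0,0,-1],35],
    [[0,0,0],[0,0,-1],20],
    [[0,0,0],[0,0,-1],5],
    [[0,0,0],[0,0,-1],5],
    [[0,0,0],[0,0,-1],5],
    [[0,0,0],[0,0,-1],5],
    [[0,0,0],[0,0,-1],5],
    [[0,0,0],[0,0,-1],5],
  ],
)

```text
t: 9.27
ee_pos: [459.9, -231.4, -29.3]
orientation: [2.833, 1.357, 0.0]
ft_force: [-0.3, 0.5, 0.9]
width: 13.6
```

Width 13.6 mm means the handle is held. Now lift.

>>> carry_out(
  targets=[
    [[0,0,0],[0,0,15],5],
    [[0,0,0],[0,0,50],5],
    [[0,0,0],[0,0,90],5],
    [[0,0,-4],[0,15,130],5],
    [[0,0,-8],[0,45,160],5],
    [[0,0,-12],[0,83,160],5],
    [[0,0,-16],[0,121,160],5],
    [[0,0,-20],[0,159,160],5],
    [[0,0,-24],[0,197,160],5],
    [[0,0,-28],[0,235,160],5],
  ],
)

```text
t: 10.1
ee_pos: [459.4, 5.3, 130.8]
orientation: [3.079, 0.626, 0.001]
ft_force: [0.6, -0.1, -0.6]
width: 13.5
```

>>> carry_out(
  targets=[
    [[0,0,-4],[1,38,0],5],
    [[0,0,-8],[3,76,0],5],
    [[0,0,-12],[5,114,0],5],
    [[0,0,-16],[7,152,0],5],
    [[0,0,-20],[9,190,0],5],
    [[0,0,-24],[10,228,0],5],
    [[0,0,-26],[11,264,0],5],
    [[0,0,-26],[11,292,-20],5],
    [[0,0,-26],[11,292,-60],5],
    [[0,0,-26],[11,292,-80],5],
  ],
)

```text
t: 10.93
ee_pos: [469.4, 296.9, 48.0]
orientation: [3.14, -0.072, -0.002]
ft_force: [-1.2, -1.1, -1.1]
width: 13.7
```

Run:
```python
from h import *
o=monitor.get_obs(); p=o['ee_pos'];print(p,o['ft_force'],o['width'],o['t'])
R=cv2.Rodrigues(o['orientation'])[0]; print(np.degrees(np.arctan2(R[1,1],R[0,1])))
save('side','s9',(160,80,320,240),4)
save('top','t9',(70,130,250,270),4)
for c in('side','top'):
  for q in ('brush_center','brush_head'):
    for r in place_of(q,c)[:3]: print(c,q,c2w(c,r['point']).round(1),round(r['confidence'],2))
```

```text
[469.40308735 296.85268279  47.95372423] [-1.1624186  -1.0876727  -1.12064918] 13.707112808113518 10.9333
-92.63019400796654
side brush_center [ 222.3 -271.2   11.2] 0.94
side brush_center [471.3 297.9  86.9] 0.88
side brush_center [468.  295.3  83.5] 0.35
side brush_head [ 240.6 -356.3   14. ] 0.9
side brush_head [534.5 293.   82.5] 0.56
top brush_center [ 222.1 -270.    13.1] 0.57
top brush_center [539.3 -11.3  -1.8] 0.33
top brush_head [ 238.6 -351.3    8.8] 0.8
top brush_head [532.  294.1  84.1] 0.53
```

View pics/s9.png

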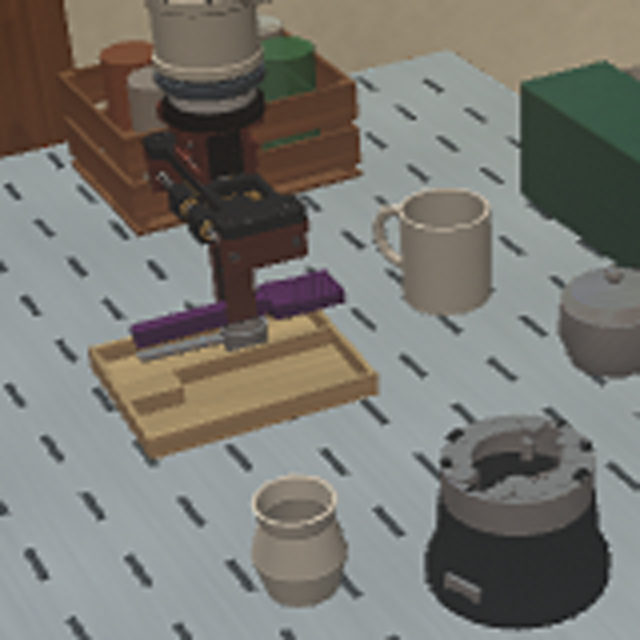

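View pics/t9.png

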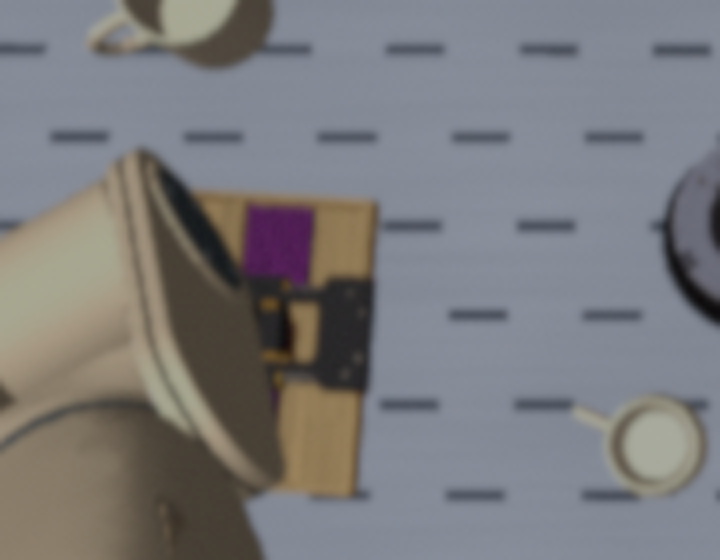

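The brush reads (470,297,85), yaw about -3°, with its head toward the wide end, right above the compartment. Now lower it.

>>> carry_out(
  targets=[
    [[0,0,0],[0,-2,-30],5],
    [[0,0,0],[0,-2,-50],5],
    [[0,0,0],[0,-2,-62],5],
    [[0,0,0],[0,-2,-68],5],
    [[0,0,0],[0,-2,-71],5],
    [[0,0,0],[0,-2,-72],5],
    [[0,0,0],[0,-2,-72],5],
  ],
)

```text
t: 11.82
ee_pos: [471.5, 294.0, -20.6]
orientation: [-3.14, 0.077, -0.002]
ft_force: [-0.3, 0.6, -1.3]
width: 13.6
```

Run:
```python
from h import *
o=monitor.get_obs(); p=o['ee_pos'];print(p,o['ft_force'],o['width'],o['t'])
save('side','s10',(170,120,290,210),6)
for r in place_of('brush_center','side')[:3]: print(c2w('side',r['point']).round(1),round(r['confidence'],2))
```

```text
[471.49104696 293.9506609  -20.64985554] [-0.28344961  0.59297634 -1.33411274] 13.579769330288858 11.8167
[ 221.9 -270.3   11.2] 0.85
[472.8 291.5  18.5] 0.75
```

View pics/s10.png

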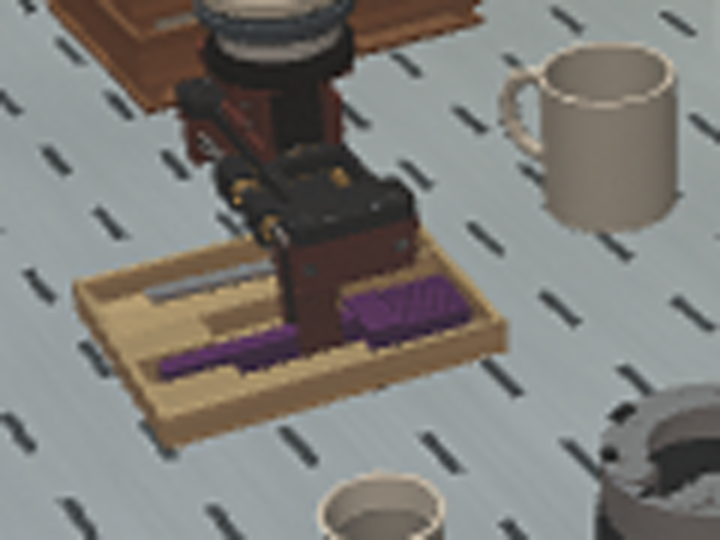

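>>> carry_out(
  targets=[
    [[0,0,0],[0,1,-2],5],
    [[0,0,0],[0,1,-4],5],
    [[0,0,0],[0,1,-4],5],
    [[0,0,0],[0,1,-4],22],
    [[0,0,0],[0,1,-4],32],
    [[0,0,0],[0,1,-4],32],
    [[0,0,0],[0,1,-4],32],
  ],
)

```text
t: 12.5
ee_pos: [470.8, 294.6, -25.4]
orientation: [3.141, -0.077, -0.0]
ft_force: [0.3, -0.1, -0.1]
width: 31.6
```

>>> carry_out(
  targets=[
    [[0,0,0],[0,0,10],32],
    [[0,0,0],[0,0,30],32],
    [[0,0,0],[0,0,70],32],
    [[0,0,0],[0,-10,110],40],
    [[0,0,5],[0,-40,140],40],
    [[0,0,10],[5,-80,150],40],
    [[0,0,15],[10,-120,150],40],
  ],
)

```text
t: 13.08
ee_pos: [482.9, 174.8, 128.8]
orientation: [-3.121, -0.344, -0.011]
ft_force: [1.4, -0.4, -0.1]
width: 39.9
```

Run:
```python
from h import *
o=monitor.get_obs(); p=o['ee_pos'];print(p,o['ft_force'],o['width'],o['t'])
save('side','s11',(170,120,290,210),6)
save('top','t11',(90,165,180,265),6)
for c in('side','top'):
  for q in ('brush_center','brush_head'):
    for r in place_of(q,c)[:3]: print(c,q,c2w(c,r['point']).round(1),round(r['confidence'],2))
```

```text
[482.931564   174.80153381 128.75940681] [ 1.4318215  -0.39776426 -0.07664085] 39.92695366045125 13.0833
side brush_center [ 219.5 -272.6   10.7] 0.92
side brush_center [468.2 294.6  12.5] 0.6
side brush_head [536.3 291.2  11.2] 0.89
side brush_head [ 242.6 -359.8   11.1] 0.81
top brush_center [ 223.1 -271.4    8.1] 0.55
top brush_center [468.3 291.5  11. ] 0.39
top brush_center [468.  294.2   1.1] 0.35
top brush_head [ 239.2 -351.2    8.4] 0.75
top brush_head [694.6 360.4  -1.7] 0.39
```

View pics/s11.png

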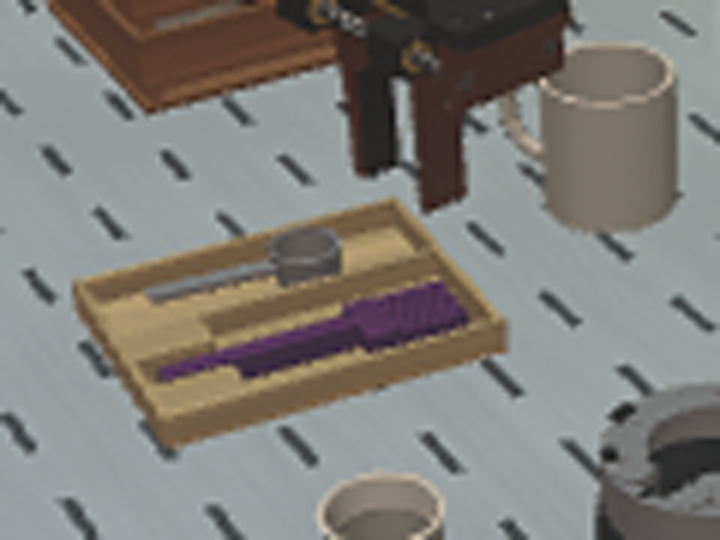

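View pics/t11.png

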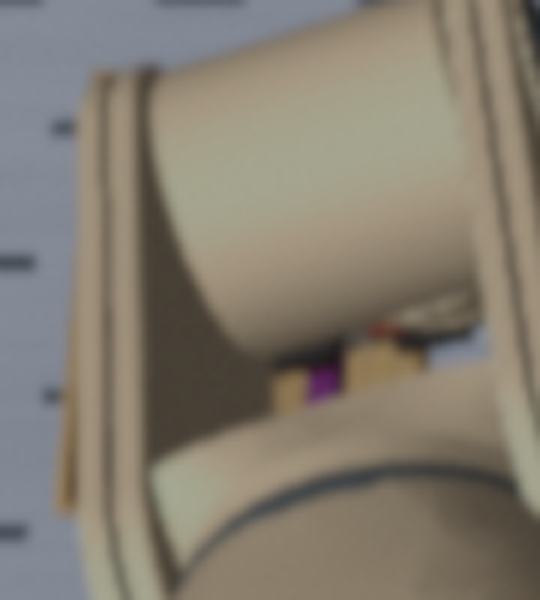

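The brush lies flat in its compartment with its head at the wide end, and it's released: crop s11 shows the handle in the channel and the head at (410,310). Now to the lid.

>>> carry_out(
  targets=[
    [[0,0,2],[8,-39,0],42],
    [[0,0,4],[16,-78,0],42],
    [[0,0,6],[24,-117,0],42],
    [[0,0,8],[31,-156,0],42],
    [[0,0,10],[38,-195,0],42],
    [[0,0,12],[46,-234,0],42],
    [[0,0,14],[54,-273,0],42],
    [[0,0,16],[61,-312,0],42],
    [[0,0,18],[69,-351,0],42],
    [[0,0,19],[76,-390,0],42],
  ],
)

```text
t: 14.22
ee_pos: [557.7, -215.7, 124.1]
orientation: [-3.024, -0.85, 0.001]
ft_force: [1.6, 0.7, -0.1]
width: 42.2
```

Run:
```python
from h import *
o=monitor.get_obs(); p=o['ee_pos'];print(p,o['t'])
R=cv2.Rodrigues(o['orientation'])[0]; print(np.degrees(np.arctan2(R[1,1],R[0,1])))
im=vision.get_image('top')[:,:,::-1]
a=cv2.resize(im[165:265,90:180],None,fx=4,fy=4,interpolation=cv2.INTER_CUBIC)
b=cv2.resize(im[140:190,380:425],None,fx=8,fy=8,interpolation=cv2.INTER_CUBIC)
cv2.imwrite('pics/t12.png',np.hstack([a,b]))
for q in ('brush_center','brush_head','lid_bar','lid'):
    for r in place_of(q,'top')[:2]: print(q,c2w('top',r['point']).round(1),round(r['confidence'],2))
```

```text
[ 557.70493612 -215.72775971  124.09314663] 14.2167
-58.61468576450522
brush_center [469.2 296.8  10.1] 0.88
brush_head [537.5 292.7  16.1] 0.85
lid_bar [472.3 294.5  -1.2] 0.55
```

View pics/t12.png

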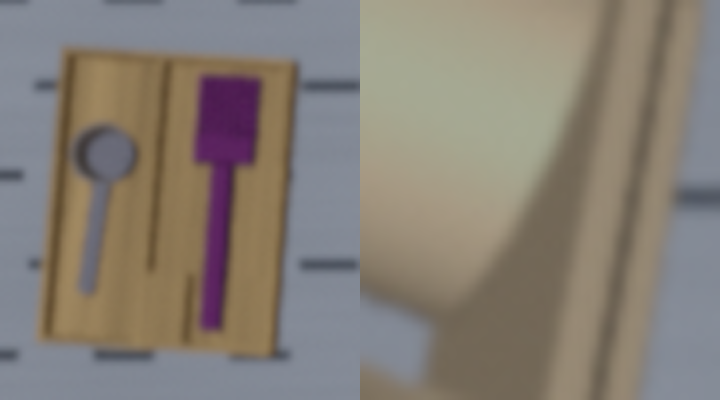

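>>> carry_out(
  targets=[
    [[0,0,-2],[9,-40,-10],42],
    [[0,0,-2],[18,-80,-25],42],
    [[0,0,-2],[27,-120,-45],42],
    [[0,0,-2],[35,-155,-65],42],
    [[0,0,-2],[37,-168,-78],42],
    [[0,0,-2],[37,-168,-78],42],
  ],
)

```text
t: 14.97
ee_pos: [593.0, -383.4, 42.7]
orientation: [-3.038, -0.79, 0.005]
ft_force: [-1.6, 0.6, 0.3]
width: 42.3
```

Run:
```python
from h import *
o=monitor.get_obs(); p=o['ee_pos'];print(p,o['t'])
R=cv2.Rodrigues(o['orientation'])[0]; print(np.degrees(np.arctan2(R[1,1],R[0,1])))
for s in(-1,1): print((w2px('side',p+[0,0,34]+s*R[:,1]*o['width']/2)-[340,210])*6)
save('side','s13',(340,210,450,310),6)
for q in ('lid_bar','lid','lid_brim'):
    for r in place_of(q,'side')[:2]: print(q,c2w('side',r['point']).round(1),round(r['confidence'],2))
```

```text
[ 592.97960065 -383.39506425   42.65127966] 14.9667
-60.832836338831186
[291.61463858 385.0902833 ]
[402.86238801 425.81488   ]
lid_bar [ 594.1 -380.6   39. ] 0.72
lid_bar [472.7 292.3  10.7] 0.64
lid [ 592.9 -380.9   -1.6] 0.93
lid_brim [ 590.5 -384.2   16.9] 0.84
```

View pics/s13.png

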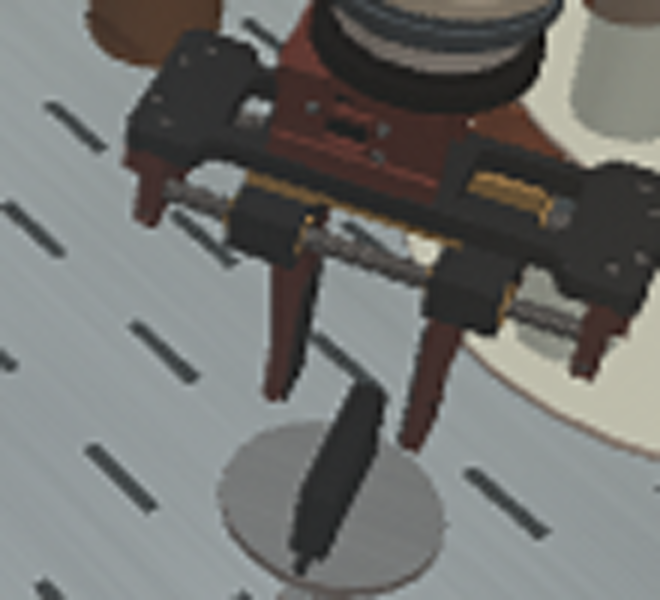

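>>> carry_out(
  targets=[
    [[0,0,0],[1,1,-20],42],
    [[0,0,0],[1,1,-35],42],
    [[0,0,0],[1,1,-42],42],
    [[0,0,0],[1,1,-46],42],
    [[0,0,0],[1,1,-46],42],
  ],
)

```text
t: 15.58
ee_pos: [594.3, -381.4, -0.3]
orientation: [-3.039, -0.793, 0.002]
ft_force: [-0.0, -0.6, -0.5]
width: 42.2
```

Run:
```python
from h import *
o=monitor.get_obs(); p=o['ee_pos'];print(p,o['t'])
save('side','s14',(340,210,450,310),6)
```

```text
[ 5.94333022e+02 -3.81386107e+02 -2.54098810e-01] 15.5833
```

View pics/s14.png

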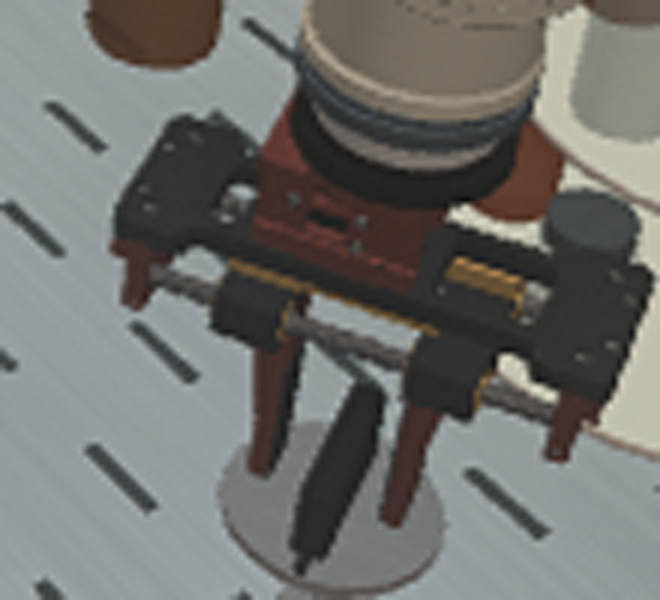

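>>> carry_out(
  targets=[
    [[0,0,0],[0,-1,-2],30],
    [[0,0,0],[0,-1,-3],20],
    [[0,0,0],[0,-1,-3],5],
    [[0,0,0],[0,-1,-3],5],
    [[0,0,0],[0,-1,-3],5],
    [[0,0,0],[0,-1,-3],5],
    [[0,0,0],[0,-1,-3],5],
  ],
)

```text
t: 16.22
ee_pos: [594.9, -383.5, -2.2]
orientation: [3.04, 0.792, 0.0]
ft_force: [-0.9, -0.1, 1.6]
width: 13.7
```

>>> carry_out(
  targets=[
    [[0,0,0],[0,0,0],5],
    [[0,0,0],[0,0,10],5],
    [[0,0,0],[0,0,40],5],
    [[0,0,0],[0,0,80],5],
    [[0,0,0],[0,0,120],5],
    [[0,0,0],[0,0,130],5],
    [[0,0,0],[0,0,130],5],
  ],
)

```text
t: 16.8
ee_pos: [597.3, -385.0, 132.7]
orientation: [3.034, 0.79, 0.008]
ft_force: [0.5, 0.4, -0.9]
width: 13.9
```

Run:
```python
from h import *
o=monitor.get_obs(); p=o['ee_pos'];print(p,o['t'],o['width'],o['ft_force'])
R=cv2.Rodrigues(o['orientation'])[0]; print(np.degrees(np.arctan2(R[1,1],R[0,1])),R[:,2])
save('side','s15',(320,150,450,280),5)
for q in ('lid_bar','lid','lid_brim'):
    for r in place_of(q,'side')[:2]: print(q,c2w('side',r['point']).round(1),round(r['confidence'],2))
```

```text
[ 597.26095592 -384.96325385  132.69963422] 16.8 13.895969993696554 [ 0.48272816  0.36233375 -0.9041058 ]
-60.799182118137345 [ 0.00671857 -0.00441003 -0.99996771]
lid_bar [ 597.3 -384.   177.9] 0.71
lid_bar [745.1 -99.8   1.9] 0.55
lid [ 596.5 -381.1  133.8] 0.92
lid [756.5 193.9   2.8] 0.58
lid_brim [ 595.1 -387.2  152.4] 0.73
```

View pics/s15.png

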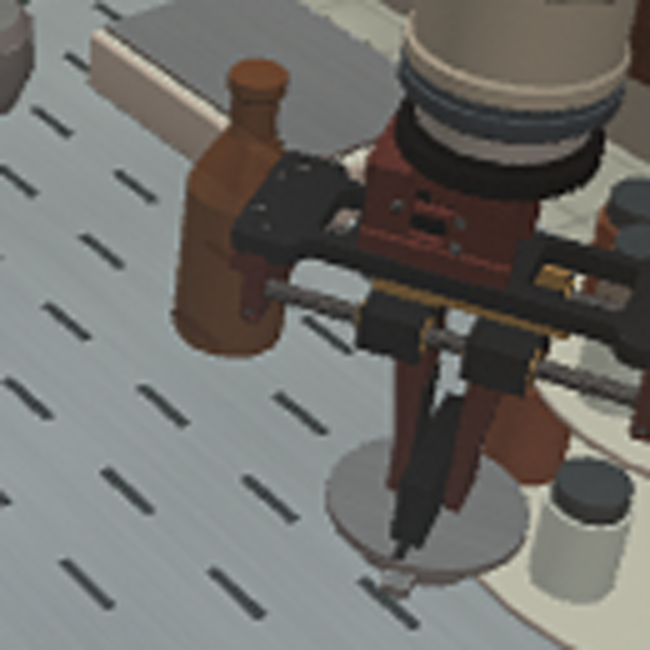

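The lid is gripped (13.9 mm) and hangs level, and no offset from the TCP is measurable. Now over to the grinder.

>>> carry_out(
  targets=[
    [[0,0,-1],[-5,38,0],5],
    [[0,0,-2],[-11,76,0],5],
    [[0,0,-3],[-16,114,0],5],
    [[0,0,-4],[-22,152,0],5],
    [[0,0,-5],[-27,190,0],5],
    [[0,0,-6],[-32,228,0],5],
    [[0,0,-7],[-38,266,0],5],
    [[0,0,-8],[-43,304,0],5],
    [[0,0,-9],[-49,342,0],5],
    [[0,0,-10],[-54,375,0],5],
  ],
)

```text
t: 17.83
ee_pos: [538.5, -6.2, 125.5]
orientation: [-3.097, -0.523, 0.006]
ft_force: [0.7, 0.1, -2.3]
width: 13.8
```

>>> carry_out(
  targets=[
    [[0,0,0],[0,0,0],5],
    [[0,0,0],[0,0,-5],5],
    [[0,0,0],[0,0,-5],5],
  ],
)

```text
t: 18.08
ee_pos: [539.6, -8.5, 120.6]
orientation: [-3.097, -0.525, 0.005]
ft_force: [0.2, -0.8, -1.2]
width: 13.4
```

Run:
```python
from h import *
o=monitor.get_obs(); p=o['ee_pos'];print(p,o['t'],o['width'],o['ft_force'])
R=cv2.Rodrigues(o['orientation'])[0]; print(np.degrees(np.arctan2(R[1,1],R[0,1])),R[:,2])
save('side','s16',(230,110,350,240),5)
save('top','t16',(200,130,320,240),5)
for c in('side','top'):
  for q in ('lid_bar','lid','lid_brim','grinder_mouth','grinder'):
    for r in place_of(q,c)[:1]: print(c,q,c2w(c,r['point']).round(1),round(r['confidence'],2))
```

```text
[539.62003136  -8.46020376 120.56316773] 18.0833 13.42133526857626 [ 0.24208792 -0.84137767 -1.20134729]
-70.74032544051236 [-3.21706674e-03 -1.53087876e-04 -9.99994814e-01]
side lid_bar [542.5  -8.1 163.7] 0.78
side lid [541.6  -6.1 124.1] 0.78
side lid_brim [537.2  -9.6 140.4] 0.56
side grinder_mouth [541.6  -5.7 100.2] 0.8
side grinder [537.9  -8.9   4.4] 0.9
top lid_bar [538.4  -6.6 164.5] 0.54
top lid [538.3  -7.  122.9] 0.5
top lid_brim [540.4 -12.7 143.1] 0.57
top grinder [467.5 289.6  11.7] 0.18
```

View pics/s16.png

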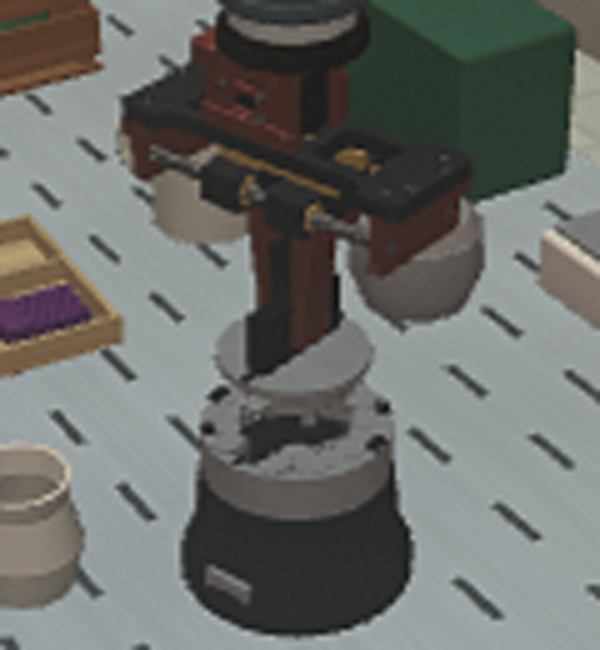

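View pics/t16.png

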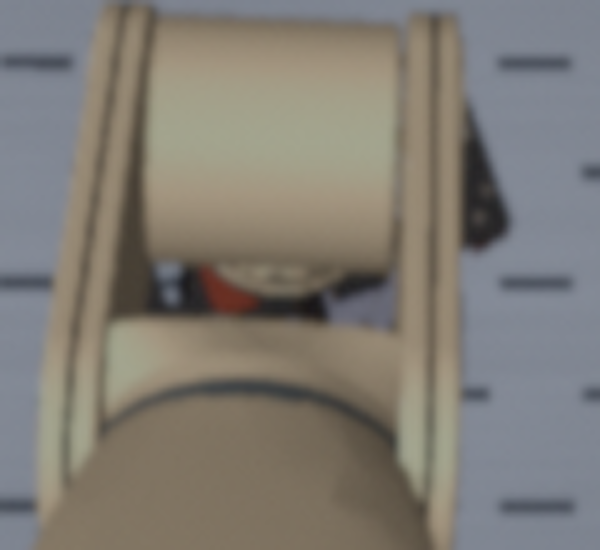

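Run:
```python
from h import *
P=lambda p:((w2px('side',p)-[230,110])*5).round(1)
im=cv2.imread('pics/s16.png')
th=np.linspace(0,2*np.pi,200)
def circ(c,r,col):
    pts=np.array([P([c[0]+r*np.cos(t),c[1]+r*np.sin(t),c[2]]) for t in th]).astype(int)
    cv2.polylines(im,[pts],True,col,1)
print(P([540,-8,143]),P([540,-8,100]))
circ((539.6,-8.5,147),42,(0,255,0))
circ((541,-8,100),50,(0,0,255)); circ((541,-8,100),31,(0,255,255))
g=lambda a,r:P([541+r*np.cos(np.radians(a)),-8+r*np.sin(np.radians(a)),100])
for a in (19.5,199.5): cv2.line(im,tuple(g(a,31).astype(int)),tuple(g(a,41).astype(int)),(255,0,0),1)
im=cv2.resize(im[280:530,150:450],None,fx=2.4,fy=2.4)
cv2.imwrite('pics/o16.png',im)
t=cv2.imread('pics/t0.png')[150:220,225:295]; t=cv2.resize(t,None,fx=8,fy=8,interpolation=cv2.INTER_CUBIC)
Q=lambda p:((w2px('top',p)-[225,150]+.5)*8).astype(int)
for r in (31,47): cv2.polylines(t,[np.array([Q([541+r*np.cos(a),-8+r*np.sin(a),100]) for a in th])],True,(0,255,255),1)
for r in (66,): cv2.polylines(t,[np.array([Q([541+r*np.cos(a),-8+r*np.sin(a),0]) for a in th])],True,(0,255,0),1)
for a in (19.5,199.5):
  for s in(-9,9):
    u=np.array([np.cos(np.radians(a)),np.sin(np.radians(a)),0]);v=np.array([-u[1],u[0],0]);c=np.array([541,-8,100.])
    cv2.line(t,tuple(Q(c+31*u+s*v)),tuple(Q(c+41*u+s*v)),(0,0,255),1)
cv2.imwrite('pics/ot.png',t)
```

```text
[292.  352.6] [292.4 418.4]
```

View pics/o16.png

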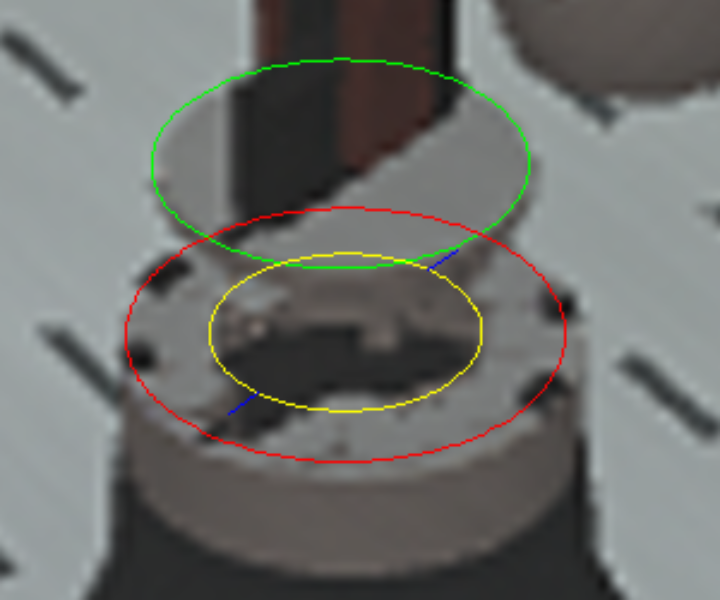

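View pics/ot.png

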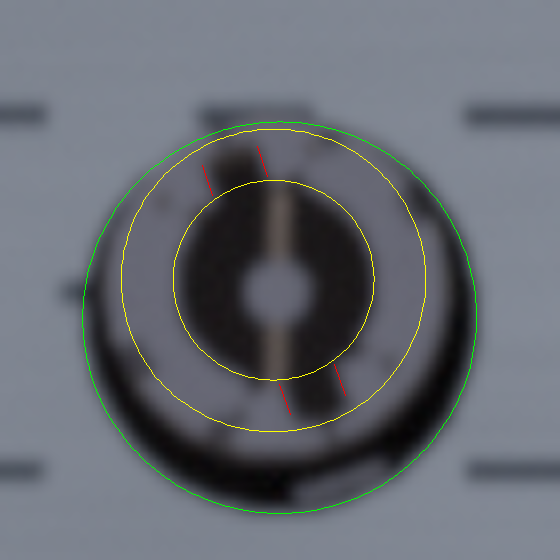

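The top overlay puts the mouth about 1 mm to +x and -y of my mean, with slots at 19.5°; the side overlay agrees to within about 2 mm. I'll correct by (+1.5,-1) and go down, watching the forces.

>>> carry_out(
  targets=[
    [[0,0,0],[1.5,-1,0],5],
    [[0,0,0],[1.5,-1,-10],5],
    [[0,0,0],[1.5,-1,-18],5],
    [[0,0,0],[1.5,-1,-21],5],
    [[0,0,0],[1.5,-1,-24],5],
    [[0,0,0],[1.5,-1,-26],5],
  ],
)

```text
t: 19.18
ee_pos: [541.9, -9.3, 95.7]
orientation: [-3.097, -0.524, 0.002]
ft_force: [-0.7, -0.0, -2.1]
width: 13.6
```

Run:
```python
from h import *
o=monitor.get_obs(); p=o['ee_pos'];print(p,o['t'],o['width'],o['ft_force'],o['moment'])
save('side','s17',(250,150,330,230),8)
```

```text
[541.91533124  -9.32736513  95.74827601] 19.1833 13.55319264896177 [-0.7159681  -0.02787699 -2.13368233] [-0.04267106  0.15368852 -0.07330252]
```

View pics/s17.png

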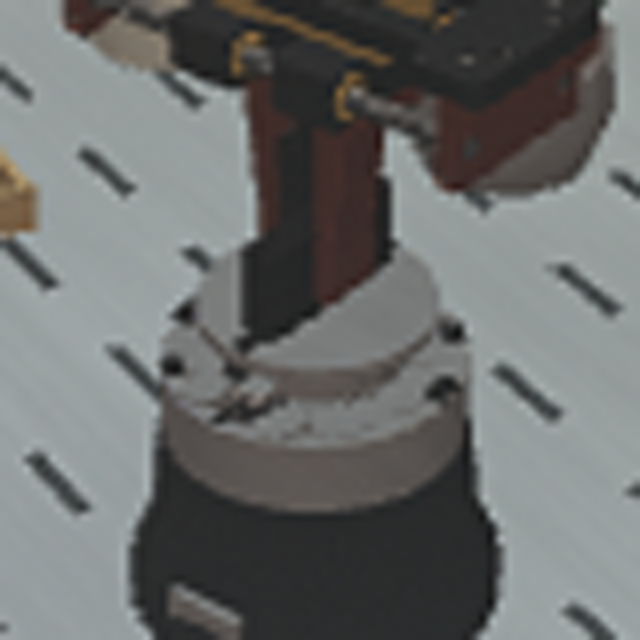

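>>> carry_out(
  targets=[
    [[0,0,0],[0,0,-2],5],
    [[0,0,0],[0,0,-4],5],
    [[0,0,0],[0,0,-5],5],
    [[0,0,0],[0,0,-6],5],
    [[0,0,0],[0,0,-6],5],
  ],
)

```text
t: 19.65
ee_pos: [542.3, -9.4, 90.5]
orientation: [-3.098, -0.524, 0.0]
ft_force: [-0.9, -0.7, -1.0]
width: 14.1
```

>>> carry_out(
  targets=[
    [[0,0,0],[0,0,-2],5],
    [[0,0,0],[0,0,-4],5],
    [[0,0,0],[0,0,-6],5],
    [[0,0,0],[0,0,-7],5],
    [[0,0,0],[0,0,-7],5],
  ],
)

```text
t: 20.07
ee_pos: [542.1, -9.4, 83.2]
orientation: [-3.097, -0.524, 0.001]
ft_force: [-0.0, 1.3, -1.8]
width: 13.8
```

>>> carry_out(
  targets=[
    [[0,0,0],[0,0,-1],5],
    [[0,0,0],[0,0,-2],5],
    [[0,0,0],[0,0,-2.5],5],
    [[0,0,0],[0,0,-2.5],5],
  ],
)

```text
t: 20.4
ee_pos: [542.3, -9.4, 81.0]
orientation: [-3.098, -0.524, 0.0]
ft_force: [0.3, 0.3, -1.2]
width: 13.9
```

Run:
```python
from h import *
o=monitor.get_obs(); p=o['ee_pos'];print(p,o['t'],o['width'],o['ft_force'],o['moment'])
save('side','s18',(250,150,330,230),8)
```

```text
[542.26000953  -9.36658774  80.98279964] 20.4 13.864591869936568 [ 0.25419086  0.27954317 -1.24768999] [0.00204565 0.11741007 0.00888637]
```

View pics/s18.png

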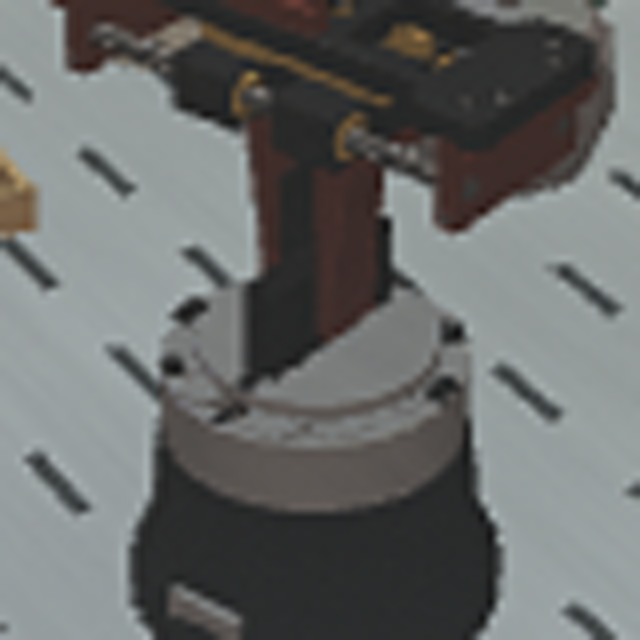

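>>> carry_out(
  targets=[
    [[0,0,0],[0,0,-0.5],5],
    [[0,0,0],[0,0,-1],5],
    [[0,0,0],[0,0,-1],5],
  ],
)

```text
t: 20.7
ee_pos: [542.3, -9.4, 80.0]
orientation: [3.098, 0.524, -0.0]
ft_force: [-0.7, -0.2, -2.0]
width: 13.6
```

>>> carry_out(
  targets=[
    [[0,0,0],[0,0,-0.5],5],
    [[0,0,0],[0,0,-1],5],
    [[0,0,0],[0,0,-1],5],
  ],
)

```text
t: 20.95
ee_pos: [542.4, -9.4, 79.8]
orientation: [3.098, 0.524, 0.0]
ft_force: [-3.2, 0.6, 6.0]
width: 14.1
```

The brim touches at z = 79.8, exactly where expected, with +6 N. Now turn clockwise, half of it first.

>>> carry_out(
  targets=[
    [[0,0,0],[-0.5,0,0],5],
    [[0,0,0],[-0.5,0,0],5],
    [[0,0,-4],[-0.5,0,0],5],
    [[0,0,-8],[-0.5,0,0],5],
    [[0,0,-12],[-0.5,0,0],5],
    [[0,0,-16],[-0.5,0,0],5],
    [[0,0,-20],[-0.5,0,0],5],
    [[0,0,-20],[-0.5,0,0],5],
  ],
)

```text
t: 21.62
ee_pos: [542.6, -9.2, 79.7]
orientation: [-3.141, 0.028, -0.002]
ft_force: [-0.5, 1.5, 6.4]
width: 14.1
```

Run:
```python
from h import *
o=monitor.get_obs(); p=o['ee_pos'];print(p,o['t'],o['width'],o['ft_force'],o['moment'])
R=cv2.Rodrigues(o['orientation'])[0]; print(np.degrees(np.arctan2(R[1,1],R[0,1])),R[:,2])
save('side','s19',(250,150,330,230),8)
```

```text
[542.63668702  -9.17753044  79.74106339] 21.6167 14.125462351482392 [-0.48439071  1.49602385  6.41721995] [ 0.1672868   0.33514721 -0.05573873]
-91.00785821920421 [ 1.55392962e-03  2.40277977e-04 -9.99998764e-01]
```

View pics/s19.png

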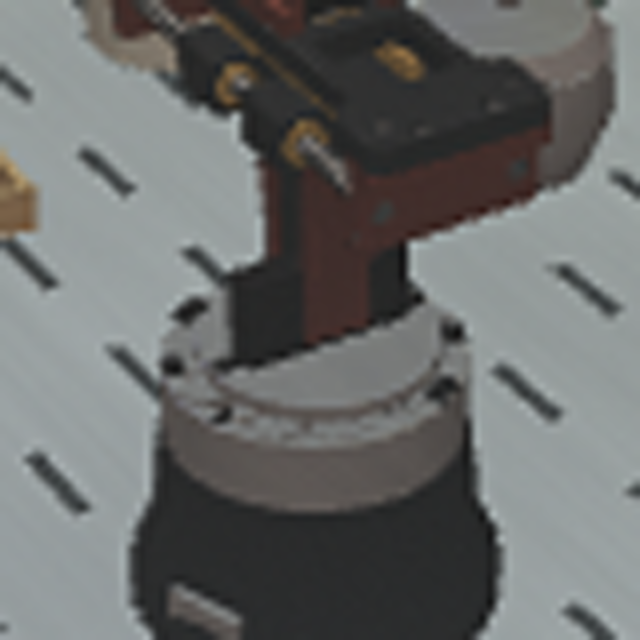

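>>> carry_out(
  targets=[
    [[0,0,-4],[0,0,0],5],
    [[0,0,-8],[0,0,0],5],
    [[0,0,-12],[0,0,0],5],
    [[0,0,-16],[0,0,0],5],
    [[0,0,-20],[0,0,0],5],
    [[0,0,-20],[0,0,0],5],
    [[0,0,-20],[0,0,0],5],
    [[0,0,-20],[0,0,0],5],
  ],
)

```text
t: 22.33
ee_pos: [542.5, -9.5, 79.8]
orientation: [-3.09, 0.567, -0.002]
ft_force: [-1.9, -1.4, 5.6]
width: 14.0
```

Run:
```python
from h import *
o=monitor.get_obs(); p=o['ee_pos'];print(p,o['t'],o['width'],o['ft_force'],o['moment'],o['qvel'].round(3))
R=cv2.Rodrigues(o['orientation'])[0]; print(np.degrees(np.arctan2(R[1,1],R[0,1])),R[:,2])
save('side','s20',(250,150,330,230),8)
save('top','t20')
for c in('side','top'):
  for q in ('lid_bar','lid','lid_brim','grinder_mouth','brush_center','brush_head'):
    for r in place_of(q,c)[:2]: print(c,q,c2w(c,r['point']).round(1),round(r['confidence'],2))
```

```text
[542.53297309  -9.4995534   79.76720827] 22.3333 14.00534730807711 [-1.87532964 -1.38515804  5.58538317] [-0.11170339  0.35091025 -0.00364265] [-0.001  0.    -0.001  0.003 -0.001 -0.002]
-110.79943073878529 [ 1.39104833e-03 -1.90130839e-04 -9.99999014e-01]
side lid_bar [541.   -7.  126.1] 0.75
side lid_bar [481.9 372.9   3.7] 0.64
side lid [541.6  -8.9  84.1] 0.57
side lid_brim [538.5  -7.3 101.1] 0.6
side lid_brim [470.2 334.3  -0.9] 0.28
side grinder_mouth [541.1  -5.5 103.5] 0.98
side brush_center [470.2 292.3   8.6] 0.71
side brush_center [ 221.9 -269.3    9.9] 0.69
side brush_head [ 241.5 -356.8   13.6] 0.92
top brush_center [469.6 293.2  11.8] 0.69
top brush_center [472.9 293.7   3. ] 0.69
top brush_head [ 241.2 -351.4   10. ] 0.94
top brush_head [534.1 292.3  12.9] 0.75
```

View pics/s20.png

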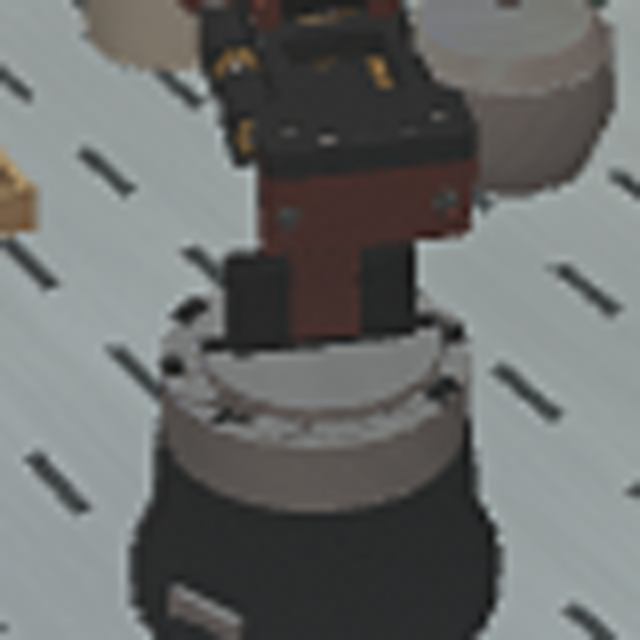

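View pics/t20.png

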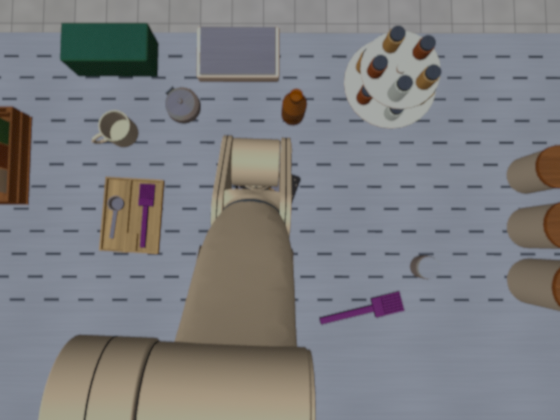

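Run:
```python
from h import *
P=lambda p:((w2px('side',p)-[250,150])*8).round(0)
for a in (19,-10,-15,-20,-25):
    u=np.array([np.cos(np.radians(a)),np.sin(np.radians(a)),0]);v=np.array([-u[1],u[0],0]);c=np.array([541.5,-9,106.])
    print(a,P(c-32*u-7*v),P(c+32*u-7*v))
print([monitor.get_obs()['moment'].round(3) for _ in range(2)])
```

```text
19 [269. 385.] [387. 301.]
-10 [232. 367.] [408. 326.]
-15 [228. 363.] [409. 330.]
-20 [224. 358.] [409. 335.]
-25 [221. 354.] [409. 340.]
[array([-0.129,  0.4  , -0.073]), array([-0.129,  0.4  , -0.073])]
```

The bar's lower edge in the side crop, (222,350) to (412,332), matches about -22°, which is 41° of turn. The forces are steady. Handing in.

Run:
```python
from h import *
print(order.close_job()); o=monitor.get_obs(); print(o['t'],o['width'],o['ee_pos'])
```

```text
the job is handed in; nothing more can be done
None
the job is handed in; nothing more can be done
```

The job is handed in at about 23 s of the 61 s allowed, and my last checks agreed with every goal I could measure. `close_job()` gives no verdict.

**Brush:** The smaller purple brush lies flat in its keyed compartment, head at the wide end, and is released. Both cameras put its middle within about 3 mm of the compartment's centre.

**Lid:** It is seated with its lugs through the slots. Contact came at the expected height with about +6 N, and the axis is within about 3 mm of my estimate of the mouth's centre. It is turned about 40° clockwise (40° by the wrist, about 41° from the bar's edge in the side picture). The gripper still holds the bar at 14.0 mm with the arm still. The other things look unmoved in the last top picture, apart from the jug, which the arm hides there.

**What disagreed or could not be checked:**
- The fingers really end about 34 mm above the reported TCP. Two closings on the brush missed because of this: one closed above it and the other slipped off the top of its handle. I corrected the offset from the pictures and the contact, and the brush was not noticeably moved.
- The interlock value cannot be read directly, and the spring's torque was within the sensor noise. The half-way turn therefore rests on the wrist angle and the picture.

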